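# Walk the jig block round to the fence

## Task

Turn the heavy cast block round on the bench by pushing its corners with the fingertips, until its tall plain back (the long side opposite the low step) faces the fence; then push it up so that the whole back is flush against the fence, with neither end of the block sticking out past the fence's ends. Only push it: never lift or tip it, and leave the other things on the bench where they are. Leave the block there and draw the hand clear.

Things in the scene. Friction and masses are not known exactly. Their poses are not given: they have to be found in the camera images.
- block: heavy cast aluminium block, about 0.9 kg, loose on the bench (slides at a push of 3 to 6 N). From above 112 (own x) x 130 (own y) mm, too wide to grip. Main part 40 high, own x -36 to +56; along its front (x -56 to -36) a step 20 high, full width. Origin: centre of the 112 x 130 outline, underside. +x points out of the plain 130 x 40 back that must meet the fence, -x out of the step, z up.
- back_left (a point): the block's back corner at own (+56, +65) mm, at the underside
- back_right (a point): the block's back corner at own (+56, -65) mm, at the underside
- fence: fixed straight aluminium bar on the far side, 260 mm long (own y), 30 thick, 30 high, a black knob 22 across and 12 high on top near each end. Origin: middle of its working face (the robot's side), at bench height; the bar fills own x 0 to +30. +x points away from the robot, square to the face. Block home: axes parallel to these, block origin at own x = -56.
- mouse: bystander: a black computer mouse, 112 x 60 x 36 mm, loose, to be left alone. Origin: centre of the underside.
- screw_box: bystander: a flat grey compartment box of screws, 85 x 125 x 22 mm, loose, to be left alone. Origin: centre of the underside.
- steel_knob: bystander: a plain steel disc beyond the fence, diameter 48, height 22 mm, loose, to be left alone. Origin: centre of the underside.
- spool: bystander: a black empty wire spool (ring), diameter 60, height 40 mm, loose, to be left alone. Origin: centre of the underside.
- cap: bystander: a shallow black cap, open upward, diameter 58, height 22 mm, loose, to be left alone. Origin: centre of the underside.
- battery: bystander: an orange battery pack, 66 x 30 x 18 mm, loose, to be left alone. Origin: centre of the underside.
- bracket: bystander: a blue printed angle bracket, 60 x 50 x 37 mm, loose, to be left alone. Origin: centre of the underside.
There are look-alikes about, which are no part of the job. There is more than one size of the block; the one meant has the size given above.

How it is judged (in metres and radians):
At the end, for the whole second after the job is handed in: Both back corners of the block lie within 3 mm of the fence's working face, the block's middle is within 66 mm of the fence's middle along the face (so neither end overhangs), and the block stands flat and at rest (x of back_left in the frame of fence between -0.003 and 0.003 m and x of back_right in the frame of fence between -0.003 and 0.003 m and x of block in the frame of fence below -0.04 m and y of block in the frame of fence between -0.066 and 0.066 m and height (world z) of block below 0.004 m and angle between block's own z axis and vertical below 0.04 rad and linear speed of block below 0.01 m/s and angular speed of block below 0.05 rad/s); the robot touches nothing.
It fails at once if the block is lifted off the bench or tipped (height (world z) of block above 0.008 m or angle between block's own z axis and vertical above 0.1 rad).
It fails at once if a bystander is displaced by more than 15 mm (distance of any of mouse, screw_box, steel_knob, spool, cap, battery, bracket from where it was at the start of the episode above 0.015 m).
It also fails if it takes over 72 s, if anything falls off the work surface, if the arm or the gripper's body presses on something with over 40 N, if the wrist force passes 120 N, or if a joint passes its speed limit or range.

## Robot

A 6-joint arm with a two-finger parallel gripper is mounted at the origin on the work surface. World frame = base frame: x ahead of the robot, y to its left, z up, the work surface at z = 0. Lengths are in m, angles in degrees, forces in N, time in s.
With the tool pointing down it reaches from about 0.325 to 0.775 m from the base axis. Payload 5.5 kg.
Tool frame: the origin (TCP) lies at the centre of the arm's flange, where the gripper is bolted on; the fingertips stand 182 mm ahead of it and the grasp point (between the pads) lies 163 mm ahead of it; z points along the fingers, x is the direction in which the jaws open and shut, and the axes are right-handed (so a half turn about z gives the same grasp; the last joint's range is limited). The gripper opens to 88 mm and grips with 3 to 60 N. Pads are 20 mm wide; open, the fingers measure 115 mm over their backs; the gripper's body (75 mm by 178 mm) begins 61 mm behind the grasp point.
Start: joints at [-68.05, 5.22, 70.514, -0, 104.267, -3.249], TCP at [0.255, -0.543, 0.405] pointing down, gripper open.
Joint ranges: [-164.24, 164.24], [-49.07, 125.15], [9.68, 141.18], [-86.29, 266.29], [3.28, 154.24], [-151.56, 151.56]. Speed limits (degrees/s): [147.25, 147.25, 172.46, 180, 180, 180].

## Interface

Orientations are given as [roll, pitch, yaw] about the fixed x, y, z axes, in that order (R = Rz(yaw) Ry(pitch) Rx(roll)).
In Python, from bench import ctrl, eyes gives the robot as it stands.
- The arm moves only by the tool send_rows, never from a script. Its argument "plan" is a list that holds one entry, the list of rows, each a list of 5 numbers: the gripper command: -1 is shut, 1 is fully open, values between are in proportion, then the shift along the world's x, y, z in m, then the turn about the world's z in rad. A call has 1 to 10 rows; each row shifts and turns the pose as measured when the row begins; what a row does not reach is not made up. A row lasts 1/10 s, in which the tool goes at most 50 mm and 8.59 degrees, less where a joint would pass 70% of its speed; a pose out of reach is approached as far as the arm can. A call with a gripper value outside its range is refused whole. The fingers move at their own pace and stop on an object; "force" is the grip in N (left out, the last holds). Time passes only in rows, so rows that do not move let the fingers close. It gives the time, the measured TCP pose, the force and the opening at its end, in the units of the state.
- ctrl.get_state(): the state, without advancing time (a new reading comes with each control period).
- eyes.snapshot(name): name is "side" or "top"; returns a dict with "color" (420x560x3 uint8, blue, green, red), "depth" (420x560 float32, m along the optical axis (not along the pixel's ray), 0 where there is no reading), "K" (3x3 intrinsics, pixels), "extrinsics" (4x4, takes a point from world to camera coordinates). Camera axes: x right, y down, z forward; pixel columns grow to the right and rows downward; lengths in m; the calibration is good to about 2 mm. A picture is of the moment at which its call begins.
- ctrl.job_done(): hands the job in, once; it reports no verdict.
The state is a dict: "clock": time; "joints": joint angles; "qd": joint speeds; "joint_efforts": joint torques, N m; "ee_pos": TCP position; "eef_rot": TCP orientation; "ft_force": force on the tool from outside, world axes, zero at the start; "ft_torque": the same for the moment, N m; "grip_width": finger opening in m.
Only numpy, scipy, OpenCV 4.12 (cv2) and the standard library are available. Lean on these libraries where they do the work, as an engineer would, in place of code of your own. Each camera call takes 0.05 s, during which the arm holds its last target. There are 200 camera calls.

## Working session

There is one attempt and no reset: what is moved stays moved. The work goes in short steps, Python scripts to look and compute and a tool call to move; the robot and the scene stay as the last step left them, time stands still between calls to the robot, and variables do not carry over. Pictures are saved under pics/ and viewed, about 8 in all and at most 12, crops included, and the job is handed in when it is done.

Besides the shell and the picture viewer there is one more tool, called after "Request:" by a JSON object that holds its "name" and its "arguments". send_rows: Moves the arm, as the interface text tells. Its arguments: {"type":"object","properties":{"plan":{"type":"array","items":{"type":"array","items":{"type":"array","items":{"type":"number"}}}},"force":{"type":"number"}},"required":["plan"]}

```bash
mkdir -p pics
cat > h.py <<'E'
import numpy as np, cv2
from bench import ctrl, eyes
def cloud(s):
    d=s["depth"];K=s["K"];v,u=np.indices(d.shape)
    P=np.stack([(u-K[0,2])*d/K[0,0],(v-K[1,2])*d/K[1,1],d],-1)
    E=s["extrinsics"];W=(P-E[:3,3])@E[:3,:3]
    W[d<=0]=np.nan
    return W
E
python3 - <<'E'
from h import *
for n in("top","side"):
    s=eyes.snapshot(n);cv2.imwrite(f"pics/{n}0.png",s["color"]);np.savez(f"{n}0.npz",**s)
    E=s["extrinsics"];print(n,s["K"].round(1).tolist(),(-E[:3,:3].T@E[:3,3]).round(3),E[:3,:3].round(3).tolist(),(s["depth"]<=0).mean())
print(ctrl.get_state())
E
```

```text
top [[459.5, 0.0, 270.2], [0.0, 459.5, 210.6], [0.0, 0.0, 1.0]] [ 0.331 -0.046  1.101] [[0.012, -1.0, -0.015], [-0.987, -0.009, -0.159], [0.159, 0.017, -0.987]] 0.0038520408163265304
side [[435.9, 0.0, 282.6], [0.0, 435.9, 216.7], [0.0, 0.0, 1.0]] [-0.051  0.667  0.56 ] [[-0.785, -0.62, 0.017], [-0.324, 0.387, -0.863], [0.528, -0.683, -0.504]] 0.004102891156462585
{'clock': 0.1, 'joints': array([-6.80511034e+01,  5.26001995e+00,  7.05757259e+01, -1.86435146e-04,
        1.04266688e+02, -3.24673477e+00]), 'qd': array([-0.03334105, -0.05442422, -0.17249913, -0.02314599, -0.06620731,
        0.0601497 ]), 'joint_efforts': array([ 4.14502225e-03, -4.47855306e+01, -4.07570958e+01,  7.01476377e-02,
        2.83935486e-02, -9.59249951e-05]), 'ee_pos': array([ 0.2554632 , -0.54295959,  0.40359951]), 'eef_rot': array([-1.79994379e+02,  1.02279731e-01, -6.48044094e+01]), 'ft_force': array([-0.19918935, -0.74786674, -1.07871275]), 'ft_torque': array([ 0.00849284, -0.0086766 , -0.02426205]), 'grip_width': 0.08793018083617524}
```

View pics/top0.png

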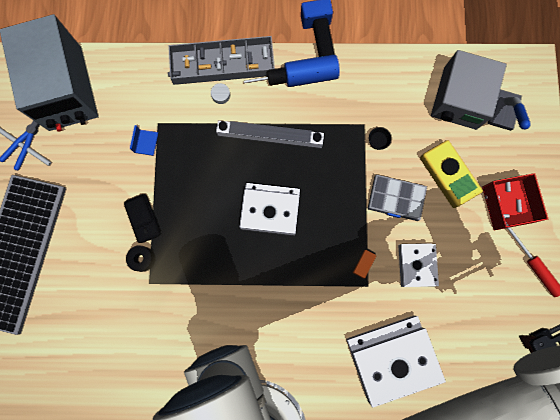

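View pics/side0.png

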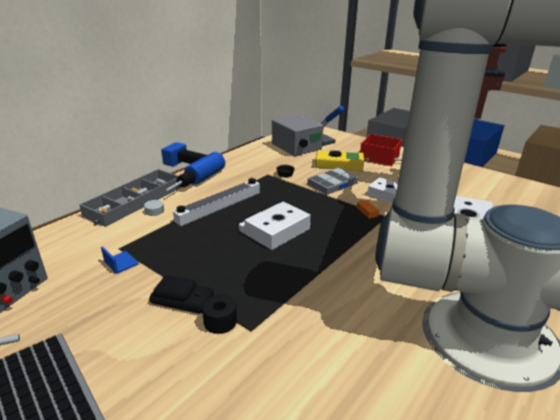

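The top view shows three white two-hole blocks: (270,208) on the mat, (418,265) smaller, and (397,362) larger. The fence is at (272,134) with knobs at (224,126) and (317,137). The block's step seems to face the fence. I'll check sizes and measure.

```bash
cat >> h.py <<'E'
def rect(pts): # xy points -> min area rect via cv2, mm
    (c,sz,a)=cv2.minAreaRect((pts*1000).astype(np.float32)); return np.round(c,1),np.round(sz,1),round(a,2)
def fit_block(s,lo=(0.3,-0.2),hi=(0.8,0.25),zt=(0.034,0.046)):
    """top face points from white mask + height; returns rect of main top, and of step"""
    W=cloud(s);c=s["color"].astype(int)
    roi=(W[...,0]>lo[0])&(W[...,0]<hi[0])&(W[...,1]>lo[1])&(W[...,1]<hi[1])
    out=[]
    for z0,z1 in (zt,(0.015,0.027)):
        m=(roi&(W[...,2]>z0)&(W[...,2]<z1)&(c.min(-1)>110)).astype(np.uint8)
        n,l,st,_=cv2.connectedComponentsWithStats(m)
        if n>1:
            for k in np.argsort(-st[1:,4])[:2]+1: out.append((z0,st[k].tolist(),rect(W[l==k][:,:2]),np.round(np.median(W[l==k][:,2]),4)))
    return out
E
python3 - <<'E'
from h import *
s=dict(np.load("top0.npz"));W=cloud(s);c=s["color"]
for r in fit_block(s): print(r)
print("others")
for a in ((418,265),(397,362)):
    w=W[a[1]-60:a[1]+58,a[0]-55:a[0]+55];cc=c[a[1]-60:a[1]+58,a[0]-55:a[0]+55].min(-1)
    m=((w[...,2]>0.015)&(w[...,2]<.07)&(cc>150)).astype(np.uint8)
    n,l,st,_=cv2.connectedComponentsWithStats(m);k=1+np.argmax(st[1:,4]);print(a,rect(w[l==k][:,:2]),np.nanpercentile(w[l==k][:,2],[5,50,95]))
# fence
w=W[110:160,200:340];m=((w[...,2]>0.02)&(w[...,2]<0.036)).astype(np.uint8)
n,l,st,_=cv2.connectedComponentsWithStats(m);k=1+np.argmax(st[1:,4]);R=cv2.minAreaRect((w[l==k][:,:2]*1000).astype(np.float32));print("fence",R,cv2.boxPoints(R).round(1).tolist(),np.median(w[l==k][:,2]))
for n_,(u,v) in dict(mouse=(142,217),spool=(140,258),cap=(380,138),box=(397,196),batt=(365,263),brk=(145,140),knob=(220,93)).items(): print(n_,W[v,u].round(3))
print("bench z",np.nanmedian(W[250:270,200:330,2]), np.nanmedian(W[180:300,85:120,2]))
cv2.imwrite("pics/crop0.png",cv2.resize(c[100:300,110:460],None,fx=2.2,fy=2.2,interpolation=cv2.INTER_CUBIC))
E
```

```text
(0.034, [240, 189, 60, 45, 1960], (array([501.7, -26.8]), array([129.8,  92.6]), 84.03), np.float64(0.0396))
(0.034, [227, 124, 1, 3, 3], (array([711.7,  78.7]), array([5.7, 0.2]), 3.45), np.float64(0.0375))
(0.015, [246, 183, 54, 12, 301], (array([559.1, -33.2]), array([129. ,  16.4]), 84.06), np.float64(0.0194))
(0.015, [211, 93, 19, 8, 111], (array([791. , 100.8]), array([45.8, 18.3]), 86.28), np.float64(0.0219))
others
(418, 265) (array([ 403.4, -374.3]), array([50.9, 80.3]), 1.58) [0.02627618 0.03002598 0.03312433]
(397, 362) (array([ 156.2, -314.5]), array([120.9, 170.3]), 19.02) [0.04909427 0.05218956 0.05529922]
fence ((698.0562133789062, -25.356552124023438), (259.65936279296875, 34.24352264404297), 83.42597198486328) [[666.2000122070312, -152.39999389648438], [700.2000122070312, -156.3000030517578], [729.9000244140625, 101.69999694824219], [695.9000244140625, 105.5999984741211]] 0.029767620763639493
mouse [0.485 0.274 0.032]
spool [0.39  0.283 0.   ]
cap [ 0.691 -0.297  0.007]
box [ 0.543 -0.33   0.021]
batt [ 0.384 -0.252  0.015]
brk [0.683 0.286 0.005]
knob [0.801 0.1   0.02 ]
bench z 0.00064900574420727 -0.00034309581896608946
```

View pics/crop0.png

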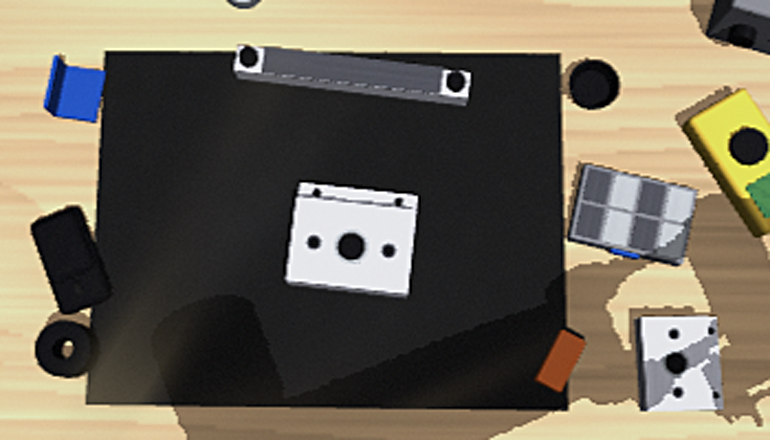

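The block on the mat measures 130 x 92.6 mm for the main top, plus a step of about 17–20 mm, with heights 40 and 19.4 mm. That matches the description; the other two measure about 80x50x30 and 170x121x52, so they don't. Block pose is about (512,-28) mm, yaw 174°. The fence face middle is about (682,-24), yaw -6.6°, so the block needs about 180° of turning.

Plan: turn it clockwise, first pushing the near face at its left end, then the step face at its near end.

Request:
{"name": "send_rows", "arguments": {"plan": [[[-1,0.015,0.0475,0,-0.046],[-1,0.015,0.0475,0,-0.046],[-1,0.015,0.0475,0,-0.046],[-1,0.015,0.0475,0,-0.046],[-1,0.015,0.0475,0,-0.046],[-1,0.015,0.0475,0,-0.046],[-1,0.015,0.0475,0,-0.046],[-1,0.015,0.0475,0,-0.046],[-1,0.015,0.0475,0,-0.046],[-1,0.015,0.0475,0,-0.046]]], "force": 30}}

```text
clock: 1.1
ee_pos: [0.4014, -0.0664, 0.3933]
eef_rot: [179.8, 0.9, -92.9]
ft_force: [0.1, -0.5, -0.7]
grip_width: 0.0114
```

Request:
{"name": "send_rows", "arguments": {"plan": [[[-1,0.01,0.04,0,-0.03],[-1,0.01,0.04,0,-0.03],[-1,0.01,0.019,-0.03,0],[-1,0,0,-0.05,0],[-1,0,0,-0.05,0],[-1,0,0,-0.04,0],[-1,0,0,-0.015,0],[-1,0,0,0,0]]]}}

```text
clock: 1.9
ee_pos: [0.429, 0.0443, 0.2003]
eef_rot: [179.8, 1.0, -95.8]
ft_force: [-0.1, 0.7, 0.0]
grip_width: 0.0003
```

Run:
```python
from h import *
s=ctrl.get_state();print({k:np.round(s[k],3) for k in("clock","ee_pos","eef_rot","ft_force","grip_width","joints")})
```

```text
{'clock': np.float64(1.9), 'ee_pos': array([0.429, 0.044, 0.2  ]), 'eef_rot': array([179.845,   0.959, -95.837]), 'ft_force': array([-0.136,  0.731,  0.03 ]), 'grip_width': np.float64(0.0), 'joints': array([  1.003, -18.589, 113.328,   0.974,  85.301,  96.758])}
```

Request:
{"name": "send_rows", "arguments": {"plan": [[[-1,0,-0.014,-0.01,0],[-1,0.012,0,0,0],[-1,0.008,0,0,0],[-1,0.009,0.003,0,0],[-1,0.01,0.003,0,0],[-1,0.01,0.003,0,0],[-1,0.01,0.002,0,0],[-1,0.01,0.001,0,0],[-1,0.01,0,0,0],[-1,0,0,0,0]]]}}

```text
clock: 2.9
ee_pos: [0.5135, 0.0445, 0.1952]
eef_rot: [179.8, 1.0, -95.8]
ft_force: [-0.1, 0.0, -0.2]
grip_width: 0.0004
```

```bash
cat >> h.py <<'E'
def look(name):
    for n in("top","side"):
        s=eyes.snapshot(n);cv2.imwrite(f"pics/{n}_{name}.png",s["color"])
        print(n)
        for r in fit_block(s): 
            if r[1][4]>60: print(r)
    return s
E
python3 - <<'E'
from h import *
look("1");s=ctrl.get_state();print({k:np.round(s[k],3) for k in("clock","ee_pos","eef_rot","ft_force")})
a=np.hstack([cv2.imread("pics/top_1.png")[90:330,120:420],cv2.imread("pics/side_1.png")[120:360,100:500]]);cv2.imwrite("pics/v1.png",a)
E
```

```text
top
(0.034, [263, 172, 41, 59, 878], (array([525.2, -35.9]), array([109.3,  92.1]), 51.17), np.float64(0.0397))
(0.015, [268, 164, 41, 38, 296], (array([574.8, -66. ]), array([124.9,  16.9]), 51.03), np.float64(0.0196))
(0.015, [211, 93, 19, 8, 106], (array([790.3, 100.4]), array([45. , 19.4]), 88.05), np.float64(0.022))
side
(0.034, [260, 202, 39, 25, 603], (array([518.1, -42.3]), array([90.5, 97.1]), 49.82), np.float64(0.0417))
(0.015, [260, 225, 39, 9, 167], (array([484.4, -13.2]), array([91.8,  8.3]), 51.53), np.float64(0.0211))
(0.015, [147, 201, 17, 10, 86], (array([788.8, 100.9]), array([21.7, 44.2]), 1.47), np.float64(0.0238))
{'clock': np.float64(3.0), 'ee_pos': array([0.513, 0.044, 0.195]), 'eef_rot': array([179.823,   1.034, -95.768]), 'ft_force': array([-0.79 ,  0.397, -0.537])}
```

View pics/v1.png

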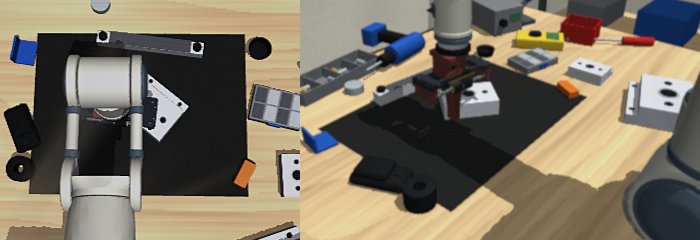

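The turn is going as predicted: yaw is about 141° and the centre about (538,-36). The next push carries on along the same arc.

Request:
{"name": "send_rows", "arguments": {"plan": [[[-1,0.0103,-0.0009,-0.001,0],[-1,0.0102,-0.0018,-0.001,0],[-1,0.01,-0.0027,-0.001,0],[-1,0.0098,-0.0035,0,0],[-1,0.0094,-0.0044,0,0],[-1,0.009,-0.0052,0,0],[-1,0.0085,-0.006,0,0],[-1,0.008,-0.0067,0,0],[-1,0.0073,-0.0073,0,0],[-1,0.0067,-0.008,0,0]]]}}

```text
clock: 4.0
ee_pos: [0.6091, -0.0052, 0.1928]
eef_rot: [179.9, 1.2, -95.7]
ft_force: [-0.3, 3.3, 0.5]
grip_width: 0.0003
```

Run:
```python
from h import *
look("2");s=ctrl.get_state();print({k:np.round(s[k],3) for k in("clock","ee_pos","eef_rot","ft_force")})
```

```text
top
(0.034, [286, 159, 18, 54, 514], (array([565., -85.]), array([ 31.1, 129.5]), 83.7), np.float64(0.0396))
(0.034, [260, 173, 17, 32, 397], (array([555.5, -22.8]), array([35.4, 75.6]), 88.19), np.float64(0.0395))
(0.015, [297, 162, 15, 53, 399], (array([ 561.9, -110.7]), array([ 21. , 129.4]), 82.42), np.float64(0.0198))
side
(0.034, [244, 190, 51, 33, 905], (array([568.6, -55.5]), array([ 93.7, 134.6]), 81.21), np.float64(0.042))
(0.015, [268, 209, 33, 21, 144], (array([503.2, -57.6]), array([ 18. , 113.4]), 0.88), np.float64(0.0212))
{'clock': np.float64(4.1), 'ee_pos': array([ 0.609, -0.006,  0.193]), 'eef_rot': array([179.892,   1.101, -95.79 ]), 'ft_force': array([-0.648,  0.287, -0.154])}
```

It has turned 92°: yaw is about 82° and the centre about (568,-65). Next the tool lifts over to the step face's near end.

Request:
{"name": "send_rows", "arguments": {"plan": [[[-1,0.006,0.012,0.01,0],[-1,0,0.005,0.045,0],[-1,-0.03,-0.02,0.02,0],[-1,-0.03,-0.038,0,0],[-1,-0.03,-0.038,0,0],[-1,-0.017,-0.038,0,0],[-1,0,-0.026,0,0],[-1,0,0,-0.045,0],[-1,0,0,-0.025,0],[-1,0,0,0,0]]]}}

```text
clock: 5.1
ee_pos: [0.5062, -0.1483, 0.2089]
eef_rot: [-179.2, 0.7, -95.6]
ft_force: [-0.3, 0.3, -0.0]
grip_width: 0.0007
```

Run:
```python
from h import *
s=ctrl.get_state();print({k:np.round(s[k],4) for k in("clock","ee_pos","eef_rot","ft_force")})
look("3")
```

```text
{'clock': np.float64(5.1), 'ee_pos': array([ 0.5062, -0.1483,  0.2089]), 'eef_rot': array([-179.2459,    0.6888,  -95.6055]), 'ft_force': array([-0.303 ,  0.3101, -0.0101])}
top
(0.034, [260, 155, 43, 55, 1222], (array([568.9, -53. ]), array([ 84.7, 128.1]), 82.08), np.float64(0.0397))
(0.015, [211, 93, 19, 8, 110], (array([790.7, 100.2]), array([18.4, 45.5]), 0.08), np.float64(0.0211))
side
(0.034, [234, 190, 60, 30, 841], (array([567.7, -54. ]), array([ 92.8, 132.7]), 81.96), np.float64(0.0421))
(0.015, [179, 200, 43, 21, 180], (array([690.7,  42.8]), array([126.2,   7.9]), 83.8), np.float64(0.0204))
(0.015, [147, 201, 17, 11, 94], (array([789.2, 101.6]), array([42.8, 20.3]), 89.02), np.float64(0.0233))
```

Request:
{"name": "send_rows", "arguments": {"plan": [[[-1,0,0,-0.017,0],[-1,0,0.012,-0.001,0],[-1,0,0.007,0,0],[-1,-0.004,0.0094,0,0],[-1,-0.004,0.0094,0,0],[-1,-0.0025,0.01,0,0],[-1,-0.0025,0.01,0,0],[-1,-0.0007,0.0102,0,0],[-1,-0.0007,0.0102,0,0],[-1,0.0011,0.0102,0,0]]]}}

```text
clock: 6.2
ee_pos: [0.4952, -0.0519, 0.205]
eef_rot: [-178.2, 0.3, -95.4]
ft_force: [-0.6, -2.1, 0.2]
grip_width: 0.0003
```

Run:
```python
from h import *
s=ctrl.get_state();print({k:np.round(s[k],4) for k in("clock","ee_pos","eef_rot","ft_force")})
look("4")
```

```text
{'clock': np.float64(6.2), 'ee_pos': array([ 0.4952, -0.0519,  0.205 ]), 'eef_rot': array([-178.2138,    0.3289,  -95.4313]), 'ft_force': array([-0.6306, -2.1452,  0.2495])}
top
(0.034, [269, 149, 22, 12, 106], (array([638. , -50.2]), array([52.1, 19.5]), 78.9), np.float64(0.0393))
(0.015, [211, 93, 19, 8, 108], (array([789.9, 100.1]), array([19.7, 44.9]), 0.14), np.float64(0.0217))
side
(0.034, [233, 195, 46, 29, 693], (array([575. , -31.8]), array([ 91.4, 132.8]), 53.86), np.float64(0.042))
(0.015, [196, 188, 55, 25, 202], (array([680.6, -31.8]), array([176.9,   9.7]), 83.75), np.float64(0.0214))
(0.015, [147, 201, 17, 10, 84], (array([788.2, 101.5]), array([22.6, 44.1]), 0.76), np.float64(0.0239))
```

The tip sits about 23 mm high, so it rode over the step and pushed the main face. I'll back off, go lower and resume.

Request:
{"name": "send_rows", "arguments": {"plan": [[[-1,-0.008,-0.012,0,0],[-1,-0.015,-0.02,0,0],[-1,0,0,-0.008,0],[-1,0,0,-0.006,0],[-1,0,0,0,0]]]}}

```text
clock: 6.8
ee_pos: [0.4713, -0.0856, 0.19]
eef_rot: [-178.2, 0.4, -95.3]
ft_force: [0.5, 0.2, -0.3]
grip_width: 0.0004
```

Run:
```python
from h import *
s=ctrl.get_state();print({k:np.round(s[k],4) for k in("clock","ee_pos","eef_rot","ft_force","joints")})
look("5")
```

```text
{'clock': np.float64(6.8), 'ee_pos': array([ 0.4713, -0.0856,  0.19  ]), 'eef_rot': array([-178.1777,    0.4484,  -95.3119]), 'ft_force': array([ 0.5472,  0.24  , -0.2851]), 'joints': array([-14.6241, -10.7272, 107.9167,   0.7461,  81.0854,  80.5904])}
top
(0.034, [241, 148, 63, 53, 928], (array([577.5, -30.8]), array([ 90.8, 130.2]), 51.24), np.float64(0.0396))
(0.015, [211, 93, 18, 8, 111], (array([790.9, 101.5]), array([42.9, 18. ]), 89.64), np.float64(0.0215))
side
(0.034, [233, 193, 47, 31, 861], (array([575.5, -31.9]), array([ 90.8, 135.9]), 53.1), np.float64(0.0419))
(0.015, [178, 196, 55, 25, 232], (array([687.9,  24.4]), array([162.9,   9.7]), 81.58), np.float64(0.0208))
(0.015, [147, 201, 17, 10, 90], (array([788.9, 101.3]), array([22.1, 43.9]), 0.07), np.float64(0.0235))
```

View pics/side_5.png

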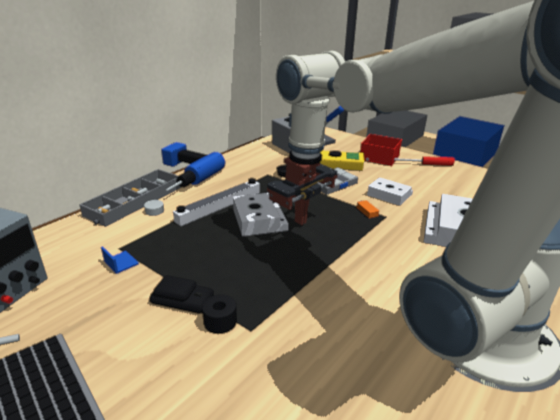

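The block is flat on the bench at yaw about 52°, origin about (571,-39). The tip is low and clear, on the robot's side of the step face, so the arc can go on.

Request:
{"name": "send_rows", "arguments": {"plan": [[[-1,0.007,0.0105,0,0],[-1,0.0075,0.0105,0,0],[-1,0.001,0.01,0,0],[-1,0.001,0.01,0,0],[-1,0.0028,0.0096,0,0],[-1,0.0028,0.0096,0,0],[-1,0.0044,0.009,0,0],[-1,0.0044,0.009,0,0],[-1,0.006,0.008,0,0],[-1,0.006,0.008,0,0]]]}}

```text
clock: 7.9
ee_pos: [0.5179, 0.0181, 0.1911]
eef_rot: [-178.2, 0.4, -95.2]
ft_force: [-2.0, -1.2, 0.7]
grip_width: 0.0002
```

Run:
```python
from h import *
s=ctrl.get_state();print({k:np.round(s[k],4) for k in("clock","ee_pos","eef_rot","ft_force")})
look("6")
```

```text
{'clock': np.float64(7.9), 'ee_pos': array([0.5179, 0.0181, 0.1911]), 'eef_rot': array([-178.2179,    0.3712,  -95.1614]), 'ft_force': array([-1.956 , -1.1543,  0.6709])}
top
(0.034, [277, 147, 16, 38, 351], (array([611., -63.]), array([92. , 27.1]), 8.31), np.float64(0.0398))
(0.015, [211, 93, 18, 8, 111], (array([789.6, 101.5]), array([42.4, 20.3]), 89.73), np.float64(0.0221))
side
(0.034, [210, 204, 30, 18, 147], (array([607. ,  48.1]), array([36.6, 98. ]), 72.68), np.float64(0.0422))
(0.015, [148, 201, 16, 10, 86], (array([788.7, 101.2]), array([41.4, 22.2]), 86.26), np.float64(0.0237))
(0.015, [265, 207, 12, 11, 83], (array([553.7, -55.2]), array([22.5, 50.9]), 5.65), np.float64(0.022))
```

Yaw is about 8° and the origin about (594,-14). I'll back off and open the jaws, so that both fingers can push the front square onto the fence.

Request:
{"name": "send_rows", "arguments": {"plan": [[[-1,-0.02,-0.006,0,0],[1,-0.03,-0.012,0,-0.02],[1,-0.015,-0.015,0,0],[1,-0.008,0,0,0],[1,0,0,0,0],[1,0,0,0,0],[1,0,0,0,0],[1,0,0,0,0],[1,0,0,0,0]]]}}

```text
clock: 8.9
ee_pos: [0.4463, -0.0134, 0.1922]
eef_rot: [-177.9, 0.6, -96.2]
ft_force: [0.5, 0.1, -0.3]
grip_width: 0.0612
```

Run:
```python
from h import *
s=ctrl.get_state();print({k:np.round(s[k],4) for k in("clock","ee_pos","eef_rot","ft_force","grip_width")})
look("7")
```

```text
{'clock': np.float64(8.9), 'ee_pos': array([ 0.4463, -0.0134,  0.1922]), 'eef_rot': array([-177.8657,    0.5872,  -96.188 ]), 'ft_force': array([ 0.4883,  0.1265, -0.2902]), 'grip_width': np.float64(0.0612)}
top
(0.034, [235, 147, 58, 41, 1762], (array([606. , -10.9]), array([ 92.2, 129.2]), 5.56), np.float64(0.0396))
(0.015, [256, 186, 37, 9, 175], (array([552.8, -37.1]), array([19.8, 86.5]), 6.33), np.float64(0.0199))
(0.015, [211, 93, 18, 8, 107], (array([790.1, 101.5]), array([19.4, 42.4]), 0.53), np.float64(0.0216))
side
(0.034, [209, 191, 47, 31, 716], (array([607.1, -11.1]), array([ 93.5, 132.7]), 7.01), np.float64(0.0421))
(0.015, [180, 196, 53, 25, 207], (array([688.6,  24.4]), array([161.7,   8.7]), 84.02), np.float64(0.0214))
(0.015, [241, 216, 25, 16, 122], (array([547.1,   9.8]), array([21.3, 78.3]), 4.72), np.float64(0.022))
```

View pics/top_7.png

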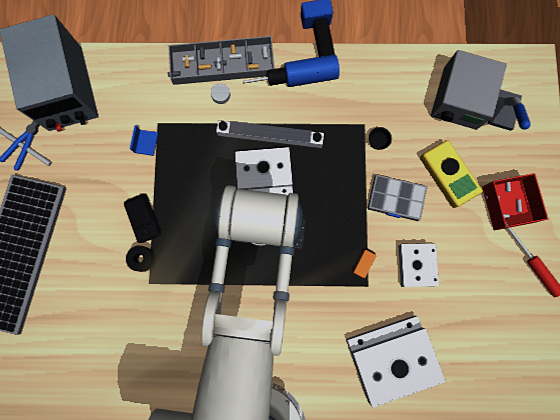

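Request:
{"name": "send_rows", "arguments": {"plan": [[[1,0.015,-0.0005,0,0],[1,0.015,-0.001,0,0],[1,0.015,-0.001,0,0],[1,0.012,-0.001,0,0],[1,0.008,-0.001,0,0],[1,0.008,-0.001,0,0],[1,0.008,-0.001,0,0],[1,0.007,-0.001,0,0],[1,0.007,-0.001,0,0],[1,0,0,0,0]]]}}

```text
clock: 10.0
ee_pos: [0.5449, -0.0212, 0.1905]
eef_rot: [-178.2, 0.7, -96.1]
ft_force: [0.4, 0.7, -0.5]
grip_width: 0.0878
```

Run:
```python
from h import *
s=ctrl.get_state();print({k:np.round(s[k],4) for k in("clock","ee_pos","eef_rot","ft_force","grip_width")})
look("8")
```

```text
{'clock': np.float64(10.0), 'ee_pos': array([ 0.5449, -0.0212,  0.1905]), 'eef_rot': array([-178.2348,    0.6637,  -96.0825]), 'ft_force': array([ 0.429 ,  0.7218, -0.5039]), 'grip_width': np.float64(0.0878)}
top
(0.015, [211, 93, 19, 8, 105], (array([789.7, 100.3]), array([45.8, 18.9]), 89.29), np.float64(0.0216))
side
(0.034, [207, 196, 33, 21, 312], (array([630.7,  16.9]), array([55.4, 94.6]), 78.3), np.float64(0.0421))
(0.034, [251, 197, 16, 12, 68], (array([586.5, -53.2]), array([17.4, 54.2]), 1.35), np.float64(0.0413))
(0.015, [250, 206, 20, 15, 143], (array([571.4, -41.8]), array([77.8, 24. ]), 86.44), np.float64(0.0218))
(0.015, [148, 201, 16, 11, 88], (array([788.8, 101.2]), array([20.6, 43.2]), 0.14), np.float64(0.0234))
```

Request:
{"name": "send_rows", "arguments": {"plan": [[[1,0.004,-0.0005,0,0],[1,0.004,-0.0005,0,0],[1,0.004,-0.0005,0,0]]]}}

```text
clock: 10.4
ee_pos: [0.5546, -0.0224, 0.1904]
eef_rot: [-178.8, 0.7, -96.1]
ft_force: [-25.2, 3.3, 17.2]
grip_width: 0.0876
```

Request:
{"name": "send_rows", "arguments": {"plan": [[[1,0.004,-0.0005,0,0],[1,0.004,-0.0005,0,0]]]}}

```text
clock: 10.6
ee_pos: [0.5583, -0.0228, 0.1907]
eef_rot: [180.0, 0.7, -96.1]
ft_force: [-20.6, 2.9, 13.4]
grip_width: 0.088
```

Request:
{"name": "send_rows", "arguments": {"plan": [[[1,0.004,-0.0005,0,0],[1,0.004,-0.0005,0,0]]]}}

```text
clock: 10.8
ee_pos: [0.562, -0.0232, 0.1909]
eef_rot: [178.7, 0.7, -96.2]
ft_force: [-20.5, 2.9, 12.4]
grip_width: 0.088
```

The force rose to 20 N with the tips stalled, so the block is against the fence. I'll back off and inspect.

Request:
{"name": "send_rows", "arguments": {"plan": [[[1,-0.01,0.001,0,0],[1,-0.02,0.002,0,0],[1,-0.04,0,0,0],[1,-0.04,0,0.03,0],[1,-0.04,0,0.05,0],[1,-0.03,0.04,0.02,0],[1,0,-0.05,0,0],[1,0,-0.05,0,0],[1,0,-0.05,0,0],[1,0,-0.05,0,0]]]}}

```text
clock: 11.8
ee_pos: [0.3894, -0.1695, 0.2871]
eef_rot: [-179.9, 0.5, -93.8]
ft_force: [0.7, 0.9, -0.0]
grip_width: 0.0874
```

Request:
{"name": "send_rows", "arguments": {"plan": [[[1,0,-0.05,0,0],[1,0,-0.05,0,0],[1,0,-0.03,0,0],[1,0,0,0,0]]]}}

```text
clock: 12.2
ee_pos: [0.3877, -0.3072, 0.2886]
eef_rot: [-179.4, 0.0, -94.1]
ft_force: [0.1, -0.3, 0.4]
grip_width: 0.0877
```

Run:
```python
from h import *
s=ctrl.get_state();print({k:np.round(s[k],4) for k in("clock","ee_pos","eef_rot","ft_force","grip_width")})
look("9")
t=cv2.imread("pics/top_9.png")[100:220,190:350];a=cv2.resize(t,None,fx=4,fy=4,interpolation=cv2.INTER_CUBIC);cv2.imwrite("pics/v9.png",a)
```

```text
{'clock': np.float64(12.2), 'ee_pos': array([ 0.3877, -0.3072,  0.2886]), 'eef_rot': array([-1.794004e+02,  2.380000e-02, -9.412940e+01]), 'ft_force': array([ 0.0789, -0.2973,  0.4465]), 'grip_width': np.float64(0.0877)}
top
(0.034, [241, 135, 58, 43, 1841], (array([635.4, -24.9]), array([129.8,  92.4]), 84.0), np.float64(0.0396))
(0.015, [240, 173, 54, 15, 445], (array([580. , -18.7]), array([129.6,  20.9]), 83.56), np.float64(0.0198))
(0.015, [211, 93, 19, 8, 109], (array([789.8, 100.4]), array([19.7, 45. ]), 1.12), np.float64(0.0219))
side
(0.034, [204, 187, 63, 32, 990], (array([640. , -31.2]), array([144.2, 109.4]), 82.78), np.float64(0.042))
(0.015, [227, 202, 45, 27, 390], (array([580.2, -19.2]), array([132.3,  26.9]), 84.04), np.float64(0.0219))
(0.015, [179, 208, 24, 13, 102], (array([693.7,  72.6]), array([66.3,  6.9]), 82.17), np.float64(0.021))
```

View pics/v9.png

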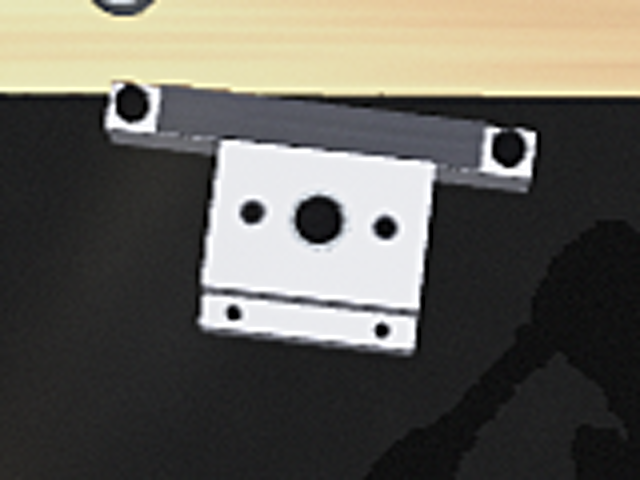

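Run:
```python
from h import *
f0=np.array([682,-24.]);n=np.array([.9934,-.1146]);t=np.array([.1146,.9934])
for c in("top","side"):
    A=np.concatenate([cloud(eyes.snapshot(c)).reshape(-1,3) for _ in range(4)])*1000;A=A[np.isfinite(A).all(1)]
    q=np.c_[(A[:,:2]-f0)@n,(A[:,:2]-f0)@t,A[:,2]]
    z=(q[:,2]>5)&(q[:,2]<26)
    for nm,m in (("fence face",z&(abs(q[:,0])<8)&(abs(q[:,1])>72)&(abs(q[:,1])<125)),("block front",(q[:,2]>4)&(q[:,2]<16)&(abs(q[:,0]+112)<8)&(abs(q[:,1])<60))):
        p=q[m]
        if len(p)<20: print(c,nm,len(p));continue
        k=np.polyfit(p[:,1],p[:,0],1);r=p[:,0]-np.polyval(k,p[:,1]);print(c,nm,len(p),"x@y=0 %.2f slope deg %.2f sd %.1f"%(k[1],np.degrees(np.arctan(k[0])),r.std()))
    # first picture: fence face full length
    W=cloud(dict(np.load(f"{c}0.npz"))).reshape(-1,3)*1000;W=W[np.isfinite(W).all(1)]
    q=np.c_[(W[:,:2]-f0)@n,(W[:,:2]-f0)@t,W[:,2]];p=q[(q[:,2]>6)&(q[:,2]<25)&(abs(q[:,0])<8)&(abs(q[:,1])<125)]
    k=np.polyfit(p[:,1],p[:,0],1);print(c,"initial fence",len(p),k[1].round(2),np.degrees(k[0]).round(2))
```

```text
top fence face 470 x@y=0 0.68 slope deg 0.06 sd 1.3
top block front 255 x@y=0 -112.30 slope deg -0.09 sd 2.3
top initial fence 231 0.65 0.07
side fence face 706 x@y=0 0.49 slope deg 0.15 sd 1.6
side block front 692 x@y=0 -112.01 slope deg 0.35 sd 2.0
side initial fence 507 0.56 0.11
```

Measured from the fence face to the block's front: 112.5 to 113.0 mm, where 112 means flush, with 0.2° of relative tilt. That is within tolerance, so I'm handing in.

```bash
python3 -c "
from bench import ctrl;print(ctrl.job_done())"
```

```text
the job is handed in; nothing more can be done
None
```

I turned the block about 180° with closed-finger corner pushes. I then opened the jaws and pushed its front with both fingers until it stalled against the fence at about 20 N, and drew the hand clear. I handed the job in at about 12.6 s on the clock; it reports no verdict.

**Last checks**
- **Flush:** the distance from the fence face to the block's front measured 113.0 mm (top camera) and 112.5 mm (side camera), where 112 is flush. That leaves a gap of about 0.5–1 mm.
- **Square:** the two views put the relative angle at about 0.15–0.2°, with opposite signs. That is under 0.5 mm over the block's length, well inside the 3 mm limit.
- **Centred:** the block's middle is about 6 mm from the fence's middle.
- **Flat:** the main top measured 39.6 mm high, against 40 mm nominal.

**What went less well**
- During the second turn the fingertip rode over the step and pushed the main face instead. I backed off and lowered it; the block stayed flat.
- The side camera's final outline of the block's top face was spoiled by the fence (144 x 109 mm), so I did not use it.
- I did not measure the bystanders one by one at the end. The pushing paths kept well away from them, and they looked unmoved in the wide pictures I viewed.

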